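# Slide the right-length bar into the sprung length gauge

## Task

One of the three look-alike wooden bars in the pink basket is the length this bench gauge is made for: it fits snugly between the fixed jaw and the orange sprung jaw, while the short one rattles and the long one does not go in. Slide that bar in under the clear cover, lying flat, press it squarely against the blue back stop with a push of about 10 newtons held for half a second (never more than 35 newtons on the stop), and leave it there fully home. Leave the other two bars in the basket, and do not knock over or shift the spray bottle, the jar or the cup.

Things in the scene. Friction and masses are not known exactly. Their poses are not given: they have to be found in the camera images.
- bar_middle: Plain beech-coloured wooden bar, 145 mm long (its x axis), 40 mm wide (y), 30 mm high (z), the middle one of the three lengths; mass 70 to 180 g. Origin: centre of its underside. Lies flat in the basket at the start, about along the basket's x; which of the three places it has varies
- bar_short: Plain beech-coloured wooden bar, 133 mm long (its x axis), 40 mm wide (y), 30 mm high (z), the shortest; mass 70 to 180 g. Origin: centre of its underside. Lies flat in the basket at the start, about along the basket's x; which of the three places it has varies
- bar_long: Plain beech-coloured wooden bar, 157 mm long (its x axis), 40 mm wide (y), 30 mm high (z), the longest; mass 70 to 180 g. Origin: centre of its underside. Lies flat in the basket at the start, about along the basket's x; which of the three places it has varies
- basket: Pink perforated plastic basket fixed to the bench, 220 (x) by 290 (y) mm outside, 45 mm high, walls 4 mm (8 mm at the rim), floor 4 mm thick. Origin: centre of its underside, on the bench. The three bars lie in it side by side, about 80 mm apart along its y
- gauge: Length gauge fixed to the bench, outside y = -97 to 135 mm, x = -46 to 50 mm. Origin: on the bench, midway between the jaws. +x is the direction of pushing in; the open mouth faces -x, roughly the robot. No floor: a bar slides in along the bench, its length along the gauge's y. Aluminium fixed jaw with its face at y = -72.5 mm, orange sprung jaw facing it
- mouth (a point): Point on the bench in the middle of the gauge's mouth, at gauge x = -42 mm, y = 0. From here to x = -20 mm both jaws taper inwards by 9 mm a side (lead-in), then run straight to x = 20 mm. Jaws 32 to 36 mm high. A bar that meets the rigid fixed jaw's lead-in, pushed at one spot, may cock and jam; it enters easily if it first meets the sprung jaw
- cover (a point): Middle of the front top edge of the clear cover plate: gauge x = -8 mm, y = 19 mm, z = 40 mm. Plate over x = -8 to 50 mm and y = -97 to 135 mm, underside 36 mm above the bench, so nothing goes in from above. Under it the blue back stop, rigid, 110 mm wide, 30 mm high: its face is set anywhere from gauge x = 14 to 26 mm, not measured, to be felt. A home bar's front face lies 40 mm before the stop's
- jaw (a joint): Opening of the orange sprung jaw along the gauge's +y, m: 0 relaxed (its face at gauge y = 68.5 mm, gap 141 mm), 0.009 at its limit (gap 150 mm). Spring 1.4 N at rest, 0.45 N more per mm; the 145 mm bar opens it by 4 mm
- spray: White spray bottle with blue head, 64 mm in diameter, 186 mm high. Origin: centre of its underside. Bystander
- soap: Jar with a green cap, 64 mm in diameter, 150 mm high. Origin: centre of its underside. Bystander
- cup: White cup, 72 mm across the rim, 90 mm high. Origin: centre of its underside. Bystander
Mind the look-alikes: they are no part of the job. Leave any black look-alike of the bar_short alone.

How it is judged:
On the way:
1. the right bar is pressed home against the back stop with more than 5 N (x of bar_middle in the frame of stop between -0.0025 and 0.0025 m and y of bar_middle in the frame of gauge between -0.004 and 0.004 m and height (world z) of bar_middle below 0.01 m and angle between the x axis of bar_middle and the y axis of gauge, either way round below 0.04 rad and contact force between bar_middle and stop above 5 N), for 0.2 s.
At the end, for the whole second after the job is handed in: The 145 mm bar lies at rest between the jaws, flat on the bench, within 2.5 mm of fully home against the stop, 4 mm sideways and 0.04 rad of square; the other two bars lie low in the basket; spray bottle, jar and cup stand upright (0.2 rad) within 30 mm of where they were (x of bar_middle in the frame of stop between -0.0025 and 0.0025 m and y of bar_middle in the frame of gauge between -0.004 and 0.004 m and height (world z) of bar_middle below 0.01 m and angle between the x axis of bar_middle and the y axis of gauge, either way round below 0.04 rad and linear speed of bar_middle below 0.01 m/s and x of bar_short in the frame of basket between -0.1 and 0.1 m and y of bar_short in the frame of basket between -0.135 and 0.135 m and z of each of bar_short, bar_long in the frame of basket below 0.03 m and x of bar_long in the frame of basket between -0.1 and 0.1 m and y of bar_long in the frame of basket between -0.135 and 0.135 m and distance of each of spray, soap, cup from where it was at the start of the episode below 0.03 m and angle between each of spray, soap, cup's own z axis and vertical below 0.2 rad); the robot touches nothing.
It fails at once if the back stop is pressed with more than 35 N (contact force between any of bar_middle, bar_short, bar_long, the arm and stop above 35 N).
It fails at once if a bystander is knocked over (angle between any of spray, soap, cup's own z axis and vertical above 0.5 rad).
It also fails if it takes over 58 s, if anything falls off the work surface, if the arm or the gripper's body presses on something with over 40 N, if the wrist force passes 120 N, or if a joint passes its speed limit or range.

## Robot

A 6-joint arm with a two-finger parallel gripper is mounted at the origin on the work surface. World frame = base frame: x ahead of the robot, y to its left, z up, the work surface at z = 0. Lengths are in m, angles in rad, forces in N, time in s.
With the tool pointing down it reaches from about 0.375 to 0.9 m from the base axis. Payload 3.1 kg.
Tool frame: the origin (TCP) lies at the very end of the fingers, on their centre line; the grasp point (between the pads) lies 19 mm behind it (manip.tcp_to_grasp is the distance from the TCP to the grasp point, in m); z points along the fingers, y is the line along which they close (so a half turn about z gives the same grasp; the last joint's range is limited). The gripper opens to 85 mm and grips with 20 to 120 N. Pads are 22 mm wide; open, the fingers measure 114 mm over their backs; the gripper's body (76 mm by 85 mm) begins 54 mm behind the grasp point. The pads swing forward as they close: fully open they stand 13 mm farther back than shut.
Start: joints at [1.087, 0.527, 1.433, -0, 1.181, -0.178], TCP at [0.188, 0.596, 0.231] pointing down, gripper open.
Joint ranges: [-3.08, 3.08], [-0.75, 2.2], [0.22, 2.44], [-1.43, 4.57], [0, 2.65], [-2.85, 2.85]. Speed limits (rad/s): [2.79, 2.79, 3.14, 3.14, 3.14, 3.14].

## Interface

Orientations are given as a unit quaternion [x, y, z, w].
In Python, from station import manip gives the robot as it stands. The module is installed in compiled form; this text tells all that it offers.
- The arm moves only by the tool step_arm, never from a script. Its argument "commands" is one flat list of numbers, 6 for each row, row after row: the shift along the tool's x, y, z in m, then the turn, a rotation vector about the tool's x, y, z in degrees. A call has exactly 10 rows; each row is the pose to reach, as a shift and turn from the pose commanded when the call began, along the tool's axes at that moment; what a row does not reach only later rows make up. A row lasts 1/10 s, in which the tool goes at most 50 mm and 8.59 degrees, less where a joint would pass 70% of its speed; a pose out of reach is approached as far as the arm can. A call with a gripper value outside its range is refused whole. "jaw" is the opening in per cent of the stroke, from 0 (shut) to 100 (fully open), set as the call begins (left out, the last holds). The fingers move at their own pace and stop on an object; "grip_force" is the grip in N (left out, the last holds). Time passes only in rows, so rows that repeat a pose let the fingers close, or fill a call up. It gives the time, the measured TCP pose, the force, the opening and the grip force at its end, in the units of the state.
- manip.sense(): the state, without advancing time (a new reading comes with each control period).
- manip.snapshot(name): name is "side" or "top" or "wrist"; returns a dict with "pixels" (384x512x3 uint8, blue, green, red), "fx", "fy", "cx", "cy" (pixels), "R" (3x3) and "t" (3): a world point X has camera coordinates R X + t; the wrist camera has in their place "mount" (4x4, takes a point from camera to tool coordinates, whose origin is the TCP and whose axes are the flange's). Camera axes: x right, y down, z forward; pixel columns grow to the right and rows downward; lengths in m; the calibration is good to about 2 mm. A picture is of the moment at which its call begins: read the wrist's pose just before it. There is no depth.
- manip.sign_off(): hands the job in; it is judged then, once.
The state is a dict: "t": time; "q": joint angles; "qd": joint speeds; "tau": joint torques, N m; "tcp_pos": TCP position; "tool_rot": TCP orientation; "force": force on the tool from outside, world axes, zero at the start; "ft_torque": the same for the moment, N m; "finger_gap": opening from 0.0 (shut) to 1.0 (fully open); "gripper_force": force on a finger pad.
Only numpy, scipy, OpenCV 4.12 (cv2) and the standard library are available. Lean on these libraries where they do the work, as an engineer would, in place of code of your own. Each camera call takes 0.05 s, during which the arm holds its last target. There are 200 camera calls.

## Working session

There is one attempt and no reset: what is moved stays moved. The work goes in short steps, Python scripts to look and compute and a tool call to move; the robot and the scene stay as the last step left them, time stands still between calls to the robot, and variables do not carry over. Pictures are saved under pics/ and viewed, at most 10 in all, crops included, and the job is handed in when it is done.

Besides the shell and the picture viewer there is one more tool, called after "Emit:" as name(argument=value, ...) on one line, values as JSON. step_arm: Moves the arm, as the interface text tells. Its arguments: {"type":"object","properties":{"commands":{"type":"array","items":{"type":"number"}},"jaw":{"type":"number"},"grip_force":{"type":"number"}},"required":["commands"]}

```bash
mkdir -p pics; cat > h.py <<'E'
import numpy as np,cv2
from station import manip
from scipy.spatial.transform import Rotation as Ro
def cam(n):
    s=manip.sense(); c=manip.snapshot(n)
    K=np.array([[c['fx'],0,c['cx']],[0,c['fy'],c['cy']],[0,0,1]])
    if 'R' in c: R=np.array(c['R']);t=np.array(c['t'])
    else:
        T=np.eye(4);T[:3,:3]=Ro.from_quat(s['tool_rot']).as_matrix();T[:3,3]=s['tcp_pos']
        M=np.linalg.inv(T@np.array(c['mount']));R=M[:3,:3];t=M[:3,3]
    return np.array(c['pixels']),K,R,t
def ray(p,z,K,R,t):
    p=np.atleast_2d(p).astype(float)
    d=np.c_[p,np.ones(len(p))]@np.linalg.inv(K).T@R
    o=-R.T@t
    return o+d*((z-o[2])/d[:,2])[:,None]
def proj(X,K,R,t):
    v=(np.atleast_2d(X)@R.T+t)@K.T
    return v[:,:2]/v[:,2:]
E
python3 - <<'E'
from h import *
ims=[]
for n in('top','side'):
    im,K,R,t=cam(n);np.savez(n+'.npz',im=im,K=K,R=R,t=t);print(n,-R.T@t,K[0,0]);ims.append(im)
    cv2.imwrite(f'pics/{n}.png',cv2.resize(im,(800,600)))
s=manip.sense();print(s)
E
```

```text
top [0.35116609 0.04407225 1.18170261] 395.8951429728273
side [-0.09760821 -0.7116676   0.65575573] 493.9515928180848
{'t': 0.1, 'q': array([ 1.08753330e+00,  5.28371406e-01,  1.43380524e+00, -3.81357478e-05,
        1.18139489e+00, -1.78524083e-01]), 'qd': array([ 0.00032162, -0.00208158, -0.00270047, -0.00067518,  0.00021386,
        0.00036596]), 'tau': array([ 9.04005719e-05, -4.43311000e+01, -1.78588110e+01, -1.78382684e-04,
        3.90464542e-03,  2.05270403e-06]), 'tcp_pos': array([0.18721247, 0.59561081, 0.23042269]), 'tool_rot': array([ 1.51773327e-01,  9.88414831e-01, -9.41492095e-04, -3.04780076e-04]), 'force': array([-1.21814112, -0.29539961, -0.40948295]), 'ft_torque': array([ 0.01337619, -0.02951281,  0.02448452]), 'gripper_force': 0.0, 'finger_gap': 0.9949496187425416}
```

View pics/top.png

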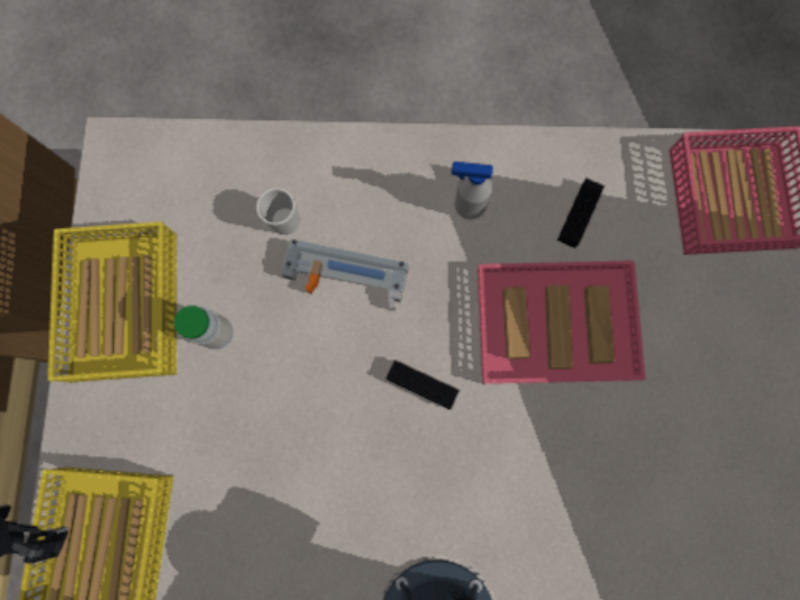

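View pics/side.png

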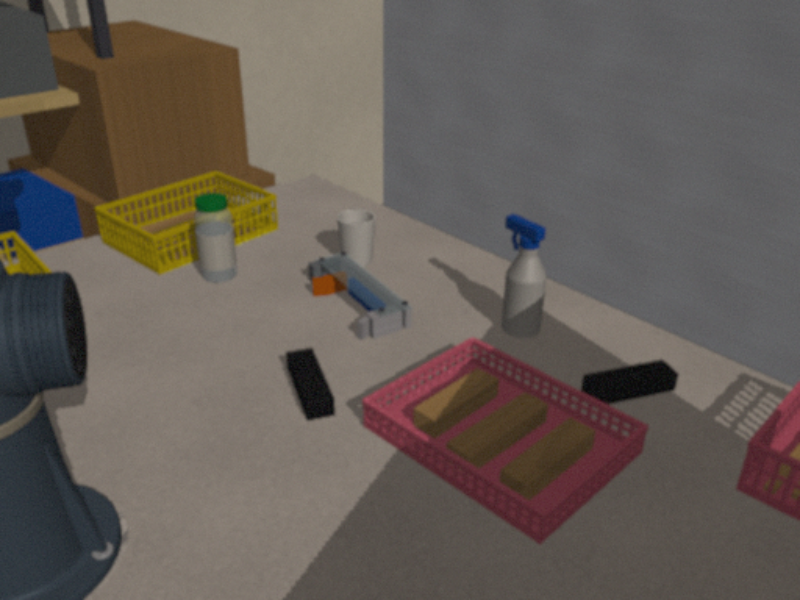

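The top view shows the pink basket with three bars at (515,322), (559,326) and (599,323). The gauge is at about (345,270), with its orange jaw on the left at (313,277). Black look-alikes lie at (423,384) and (580,213). The wooden strips in the other baskets are look-alikes too. Next I measure the bar lengths.

```bash
python3 - <<'E'
from h import *
d=np.load('top.npz');im,K,R,t=[d[k] for k in('im','K','R','t')]
hsv=cv2.cvtColor(im,cv2.COLOR_BGR2HSV)
m=cv2.inRange(hsv,(8,60,30),(28,255,255));z=np.zeros_like(m);z[172:240,312:405]=255;m&=z
m=cv2.morphologyEx(m,cv2.MORPH_OPEN,np.ones((3,3)))
for c in cv2.findContours(m,cv2.RETR_EXTERNAL,cv2.CHAIN_APPROX_NONE)[0]:
    if cv2.contourArea(c)<200: continue
    w=ray(c[:,0],0.034,K,R,t)[:,:2]
    (cx,cy),(a,b),ang=cv2.minAreaRect((w*1000).astype(np.float32));print('bar',c[:,0].mean(0)*800/512,cx,cy,a,b,ang)
p=cv2.inRange(hsv,(160,80,40),(179,255,255));z[:]=0;z[160:250,300:420]=255
c=max(cv2.findContours(p&z,cv2.RETR_EXTERNAL,cv2.CHAIN_APPROX_NONE)[0],key=cv2.contourArea)
print('basket',cv2.minAreaRect((ray(c[:,0],0.045,K,R,t)[:,:2]*1000).astype(np.float32)))
for nm,lo,hi,zz in(('stop',(95,90,60),(125,255,255),.03),('orange',(3,150,120),(18,255,255),.034)):
    z[:]=0;z[145:200,170:270]=255
    k=cv2.inRange(hsv,lo,hi)&z
    c=max(cv2.findContours(k,cv2.RETR_EXTERNAL,cv2.CHAIN_APPROX_NONE)[0],key=cv2.contourArea)
    print(nm,cv2.contourArea(c),cv2.minAreaRect((ray(c[:,0],zz,K,R,t)[:,:2]*1000).astype(np.float32)))
for nm,(u,v) in dict(cup=(278,205),spray=(472,205),soap=(220,335),blackA=(388,365),blackB=(458,400)).items():
    print(nm,ray((u*.64,v*.64),0.03,K,R,t)[0])
a=cv2.resize(im[145:205,170:270],(800,480),interpolation=cv2.INTER_CUBIC)
cv2.imwrite('pics/g.png',a)
E
```

```text
bar [515.77710177 322.22068584] 533.4458618164062 -135.96702575683594 133.34812927246094 41.51541519165039 3.5121147632598877
bar [598.7704918 324.0522541] 535.8084716796875 -290.3252868652344 142.40428161621094 45.11852264404297 2.7962806224823
bar [558.06490385 326.5625    ] 528.0043334960938 -214.9757843017578 153.28964233398438 43.390464782714844 1.5105605125427246
basket ((537.1054077148438, -214.3515625), (223.9115447998047, 296.310546875), 2.81019926071167)
stop 125.0 ((627.9741821289062, 169.75155639648438), (108.24932098388672, 13.744325637817383), 79.34461975097656)
orange 50.5 ((600.2664184570312, 250.8155517578125), (18.387493133544922, 35.201080322265625), 73.14828491210938)
cup [0.75331494 0.32729635 0.03      ]
spray [ 0.76283007 -0.05234539  0.03      ]
soap [0.49416051 0.41861005 0.03      ]
blackA [0.44682167 0.10045207 0.03      ]
blackB [ 0.38641009 -0.0303506   0.03      ]
```

View pics/g.png

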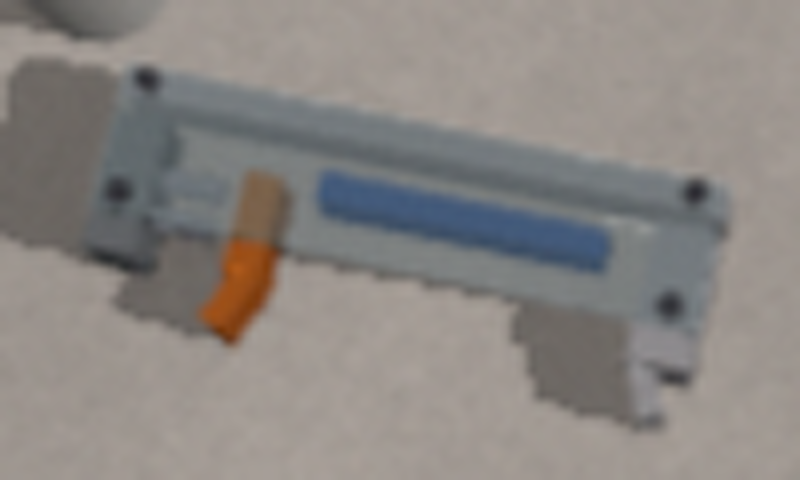

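The bar lengths come out as 133 mm (pixel 516,322), 153 mm (558,327) and 142 mm (599,324). The rightmost bar at (0.536, -0.290), yaw about 2.8°, is therefore bar_middle. Its lookalikes are the other two bars, the black bars at (423,384) and (580,213), and the strips in the yellow and small pink baskets. The gauge crop shows the orange jaw on the left, the blue stop in the middle and the fixed jaw at the lower right. The gauge yaw is about -10.7°. On the way to the basket I'll look at the gauge with the wrist camera.

```bash
cat >> h.py <<'E'
def plan(pos,yaw):
    "shift+turn in tool axes from measured pose to TCP pos, tool x at yaw deg, pointing down"
    s=manip.sense();A=Ro.from_quat(s['tool_rot'])
    y=np.radians(yaw);B=Ro.from_matrix(np.array([[np.cos(y),np.sin(y),0],[np.sin(y),-np.cos(y),0],[0,0,-1]]))
    print('t',s['t'],'at',s['tcp_pos'].round(4),'F',s['force'].round(1),'shift',(A.inv().apply(np.array(pos)-s['tcp_pos'])*1000).round(1),'turn',np.degrees((A.inv()*B).as_rotvec()).round(2))
E
python3 - <<'E'
from h import *
print(manip.snapshot('wrist')['mount'],manip.snapshot('wrist')['fx'],manip.tcp_to_grasp)
plan((.53,.17,.30),79.3)
E
```

```text
[[ 2.20295183e-04 -9.58673109e-01 -2.84509793e-01  7.24178680e-02]
 [ 9.99999797e-01  4.11695840e-05  6.35573784e-04  1.97462501e-04]
 [-5.97594345e-04 -2.84509875e-01  9.58672923e-01 -1.41597728e-01]
 [ 0.00000000e+00  0.00000000e+00  0.00000000e+00  1.00000000e+00]] 277.4635909622815 0.0187
t 0.2 at [0.1873 0.5958 0.2307] F [-0.  -1.1 -0.6] shift [-454.7 -303.4  -69. ] turn [-7.000e-02  4.000e-02  8.324e+01]
```

Emit:
step_arm(commands=[-0.046,-0.03,0,0,0,8,-0.092,-0.06,0,0,0,16,-0.138,-0.09,0,0,0,24,-0.184,-0.12,0,0,0,32,-0.23,-0.15,0,0,0,40,-0.276,-0.18,0,0,0,48,-0.322,-0.21,0,0,0,56,-0.368,-0.24,0,0,0,64,-0.414,-0.27,0,0,0,72,-0.455,-0.3,0,0,0,80], jaw=75)

```text
t: 1.2
tcp_pos: [0.5051, 0.2073, 0.2313]
tool_rot: [0.754, 0.657, 0.0, 0.0]
force: [1.0, 0.4, -0.7]
finger_gap: 0.75
gripper_force: 0.0
```

```bash
python3 - <<'E'
from h import *
plan((.60,.17,.17),79.3)
E
```

```text
t 1.2 at [0.5051 0.2073 0.2313] F [ 1.   0.4 -0.7] shift [-24.1  99.1  61.4] turn [ 0.01 -0.02  2.9 ]
```

Emit:
step_arm(commands=[-0.01,0.033,0.02,0,0,1,-0.02,0.066,0.04,0,0,2,-0.024,0.099,0.061,0,0,3,-0.024,0.099,0.061,0,0,3,-0.024,0.099,0.061,0,0,3,-0.024,0.099,0.061,0,0,3,-0.024,0.099,0.061,0,0,3,-0.024,0.099,0.061,0,0,3,-0.024,0.099,0.061,0,0,3,-0.024,0.099,0.061,0,0,3])

```text
t: 2.2
tcp_pos: [0.5988, 0.1727, 0.1709]
tool_rot: [0.768, 0.64, 0.0, 0.0]
force: [0.0, 0.2, -0.4]
finger_gap: 0.752
gripper_force: 0.0
```

```bash
python3 - <<'E'
from h import *
im,K,R,t=cam('wrist');np.savez('w1.npz',im=im,K=K,R=R,t=t)
cv2.imwrite('pics/w1.png',cv2.resize(im,(800,600)))
hsv=cv2.cvtColor(im,cv2.COLOR_BGR2HSV)
for nm,lo,hi,zz in(('stop',(95,90,50),(125,255,255),.03),('orange',(3,150,120),(18,255,255),.034)):
    k=cv2.inRange(hsv,lo,hi)
    for c in cv2.findContours(k,cv2.RETR_EXTERNAL,cv2.CHAIN_APPROX_NONE)[0]:
        if cv2.contourArea(c)>150: print(nm,c[:,0].mean(0)*800/512,cv2.contourArea(c),cv2.minAreaRect((ray(c[:,0],zz,K,R,t)[:,:2]*1000).astype(np.float32)))
E
```

```text
stop [446.70531674 272.29920814] 967.5 ((630.1337890625, 171.92958068847656), (108.17974090576172, 11.367982864379883), 79.39857482910156)
orange [381.57703488 156.10465116] 349.0 ((601.0625610351562, 254.87435913085938), (13.317359924316406, 32.42618942260742), 72.15485382080078)
```

View pics/w1.png

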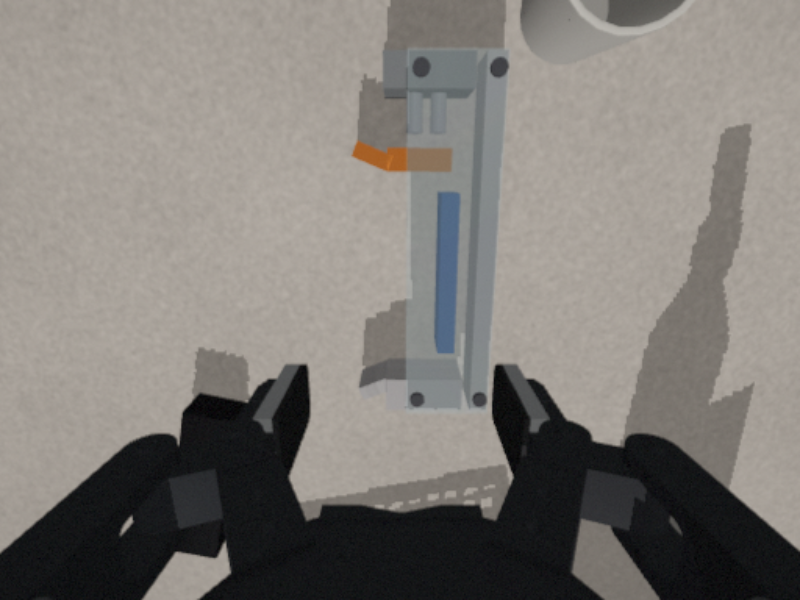

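The picture shows the gauge nearly upright. The stop runs from (448,193) to (445,352) and the cover spans v = 48 to 408 with its front edge at u≈411. The orange jaw face is at v≈171 and the fixed jaw face at v≈359. I'll compute the gauge frame from these.

```bash
python3 - <<'E'
from h import *
d=np.load('w1.npz');im,K,R,t=[d[k] for k in('im','K','R','t')]
a=np.radians(-10.6);ex=np.array([np.cos(a),np.sin(a)]);ey=np.array([-ex[1],ex[0]])
def g(n,u,v,z):
    p=ray((u*.64,v*.64),z,K,R,t)[0,:2];print(n,p.round(4),'gx %.1f gy %.1f'%(p@ex*1e3,p@ey*1e3))
g('cover end +135',440,48.5,.04);g('cover end +135 rt',500,50,.04)
g('cover end -97',440,409,.04);g('end -97 rt',485,409,.04)
g('front a (-8)',409,50,.04);g('front b',411,150,.04);g('front c',411,250,.04);g('front d',407,400,.04)
g('back top 50',507,50,.04);g('back bot',487,408,.04)
g('fixed -72.5',430,359,.034);g('orange 68.5',400,171,.034)
g('stop +55',440,193,.03);g('stop -55',436,347,.03);g('stop face',437,270,.03)
g('screw1',421,67,.042);g('screw2',417,399,.042);g('screw3',499,67,.042);g('screw4',479,399,.042)
d=np.load('top.npz');im,K,R,t=[d[k] for k in('im','K','R','t')]
def T(n,x,y,z): g(n,(170+x/8)*800/512,(145+y/8)*600/384,z)
print('top');T('s1',147,78,.042);T('s2',118,188,.042);T('s3',696,190,.042);T('s4',671,305,.042);T('stop c',465,220,.03)
E
```

```text
cover end +135 [0.6458 0.3049] gx 578.7 gy 418.5
cover end +135 rt [0.6787 0.2981] gx 612.3 gy 417.8
cover end -97 [0.6105 0.0802] gx 585.3 gy 191.1
end -97 rt [0.6418 0.0744] gx 617.2 gy 191.2
front a (-8) [0.6286 0.3073] gx 561.3 gy 417.7
front b [0.6205 0.2549] gx 563.0 gy 364.7
front c [0.61   0.1958] gx 563.6 gy 304.7
front d [0.5887 0.0915] gx 561.9 gy 198.2
back top 50 [0.6826 0.2974] gx 616.2 gy 417.8
back bot [0.6433 0.075 ] gx 618.6 gy 192.0
fixed -72.5 [0.6097 0.1168] gx 577.8 gy 226.9
orange 68.5 [0.6119 0.2443] gx 556.5 gy 352.7
stop +55 [0.6344 0.2266] gx 581.9 gy 339.4
stop -55 [0.6153 0.1232] gx 582.1 gy 234.3
stop face [0.6247 0.1777] gx 581.3 gy 289.6
screw1 [0.6336 0.2972] gx 568.1 gy 408.7
screw2 [0.5959 0.0921] gx 568.8 gy 200.1
screw3 [0.6767 0.2893] gx 611.9 gy 408.9
screw4 [0.6385 0.0843] gx 612.1 gy 200.3
top
s1 [0.676  0.2878] gx 611.5 gy 407.2
s2 [0.6334 0.2958] gx 568.2 gy 407.3
s3 [0.6383 0.081 ] gx 612.5 gy 197.0
s4 [0.5945 0.0888] gx 568.0 gy 196.7
stop c [0.6275 0.1675] gx 586.0 gy 280.0
```

```bash
python3 - <<'E'
from h import *
plan((.525,-.292,.19),2.8)
E
```

```text
t 2.25 at [0.5989 0.1726 0.1707] F [-0.3  0.2  0.1] shift [-470.3   11.6  -19.4] turn [ 2.000e-02 -3.000e-02  7.676e+01]
```

Emit:
step_arm(commands=[-0.048,0.001,-0.018,0,0,8,-0.096,0.002,-0.019,0,0,16,-0.144,0.003,-0.019,0,0,24,-0.192,0.004,-0.019,0,0,32,-0.24,0.005,-0.019,0,0,40,-0.288,0.006,-0.019,0,0,48,-0.336,0.007,-0.019,0,0,56,-0.384,0.008,-0.019,0,0,64,-0.432,0.01,-0.019,0,0,72,-0.47,0.0116,-0.019,0,0,76.8])

```text
t: 3.25
tcp_pos: [0.5245, -0.2949, 0.1896]
tool_rot: [1.0, 0.021, 0.0, 0.001]
force: [0.8, 0.7, -0.3]
finger_gap: 0.749
gripper_force: 0.0
```

Emit:
step_arm(commands=[0,0,0,0,0,0,0,0,0,0,0,0,0,0,0,0,0,0,0,0,0,0,0,0,0,0,0,0,0,0,0,0,0,0,0,0,0,0,0,0,0,0,0,0,0,0,0,0,0,0,0,0,0,0,0,0,0,0,0,0])

```text
t: 4.25
tcp_pos: [0.525, -0.2919, 0.1893]
tool_rot: [1.0, 0.024, 0.0, 0.0]
force: [0.3, -0.9, -0.1]
finger_gap: 0.744
gripper_force: 0.0
```

```bash
python3 - <<'E'
from h import *
im,K,R,t=cam('wrist');np.savez('w2.npz',im=im,K=K,R=R,t=t)
cv2.imwrite('pics/w2.png',cv2.resize(im,(800,600)))
plan((.536,-.292,.19),2.8)
for c in [(.535,-.136),(.536,-.292),(.53,-.215)]: print(proj((*c,.034),K,R,t)*800/512)
E
```

```text
t 4.3 at [ 0.525  -0.2919  0.1893] F [ 0.7  0.5 -0.3] shift [11.   0.6 -0.7] turn [ 0.    0.   -0.07]
[[176.88932291 253.82964115]]
[[401.77811887 263.06236106]]
[[291.28808692 266.27554568]]
```

View pics/w2.png

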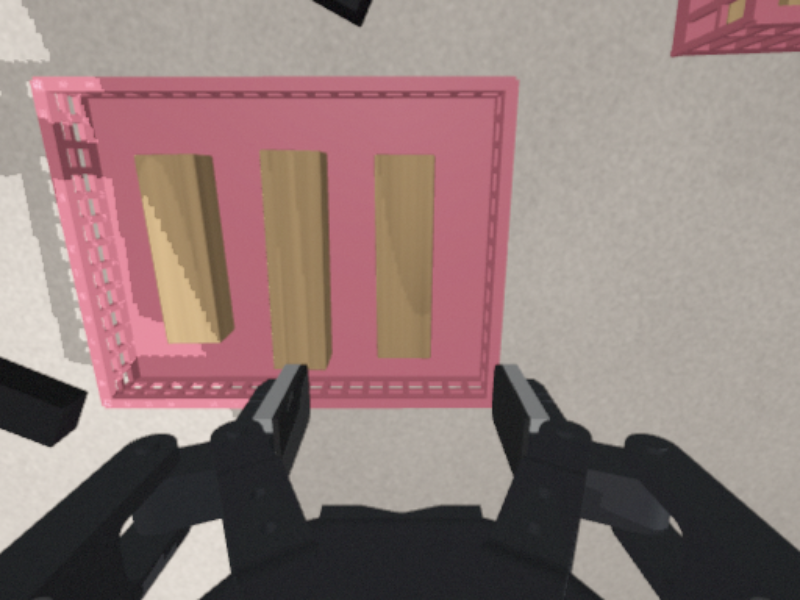

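The wrist view shows three bars. The left one spans v = 155–342, the middle one 150–368 and the right one 154–357. The right bar, centre about (404,256), is intermediate in length and is the target. The black bars at (40,400) and (345,5) are ignored.

```bash
python3 - <<'E'
from h import *
d=np.load('w2.npz');K,R,t=[d[k] for k in('K','R','t')]
for P in([(376,154),(434,154),(430,357),(377,357)],[(261,150),(320,151),(326,368),(273,368)],[(136,155),(198,155),(220,342),(170,342)]):
    w=ray(np.array(P)*.64,.034,K,R,t)[:,:2];f=(w[0]+w[1])/2;n=(w[2]+w[3])/2;v=f-n
    print(w.mean(0).round(4),'len',np.linalg.norm(v),'w',np.linalg.norm(w[0]-w[1]),np.linalg.norm(w[2]-w[3]),'yaw',np.degrees(np.arctan2(v[1],v[0])))
E
```

```text
[ 0.5366 -0.2937] len 0.1432404482989867 w 0.03767353049630668 0.0394289161353556 yaw 2.4784954874101146
[ 0.5295 -0.2178] len 0.15444589310221607 w 0.03821488766418514 0.03975820806979918 yaw 1.1045641727003968
[ 0.5348 -0.1394] len 0.13068276327395573 w 0.04032975912116429 0.036831681387467174 yaw 2.977988769588143
```

Emit:
step_arm(commands=[0.0116,0.0022,0.03,0,0,0,0.0116,0.0022,0.07,0,0,0,0.0116,0.0022,0.11,0,0,0,0.0116,0.0022,0.14,0,0,0,0.0116,0.0022,0.155,0,0,0,0.0116,0.0022,0.163,0,0,0,0.0116,0.0022,0.17,0,0,0,0.0116,0.0022,0.176,0,0,0,0.0116,0.0022,0.18,0,0,0,0.0116,0.0022,0.181,0,0,0])

```text
t: 5.3
tcp_pos: [0.537, -0.2938, 0.0087]
tool_rot: [1.0, 0.024, 0.0, 0.0]
force: [-0.7, -0.2, -1.1]
finger_gap: 0.753
gripper_force: 0.0
```

Emit:
step_arm(commands=[0,0,0.003,0,0,0,0,0,0.003,0,0,0,0,0,0.003,0,0,0,0,0,0.003,0,0,0,0,0,0.003,0,0,0,0,0,0.003,0,0,0,0,0,0.003,0,0,0,0,0,0.003,0,0,0,0,0,0.003,0,0,0,0,0,0.003,0,0,0], jaw=30, grip_force=50)

```text
t: 6.3
tcp_pos: [0.5369, -0.2937, 0.0056]
tool_rot: [1.0, 0.024, 0.0, 0.0]
force: [-0.0, 0.8, 5.0]
finger_gap: 0.462
gripper_force: 53.0
```

Emit:
step_arm(commands=[0,0,-0.005,0,0,0,0,0,-0.02,0,0,0,0,0,-0.04,0,0,0,0,0,-0.07,0,0,0,0,0,-0.1,0,0,0,0,0,-0.13,0,0,0,0,0,-0.135,0,0,0,0,0,-0.135,0,0,0,0,0,-0.135,0,0,0,0,0,-0.135,0,0,0])

```text
t: 7.3
tcp_pos: [0.5357, -0.2927, 0.1386]
tool_rot: [1.0, 0.024, -0.001, -0.001]
force: [-0.6, -0.8, -1.2]
finger_gap: 0.459
gripper_force: 52.6
```

```bash
python3 - <<'E'
from h import *
print(manip.sense()['finger_gap'],manip.sense()['gripper_force'])
plan((.545,.187,.14),79.5)
E
```

```text
0.45867847295756087 52.610310316085815
t 7.3 at [ 0.5357 -0.2927  0.1386] F [-0.6 -0.8 -1.2] shift [ 3.220e+01 -4.787e+02 -3.000e-01] turn [-2.300e-01  4.000e-02 -7.676e+01]
```

Emit:
step_arm(commands=[0.003,-0.048,0,0,0,-8,0.006,-0.096,0,0,0,-16,0.009,-0.144,0,0,0,-24,0.012,-0.192,0,0,0,-32,0.015,-0.24,0,0,0,-40,0.018,-0.288,0,0,0,-48,0.022,-0.336,0,0,0,-56,0.025,-0.384,0,0,0,-64,0.028,-0.432,0,0,0,-72,0.032,-0.479,0,0,0,-76.8])

```text
t: 8.3
tcp_pos: [0.5446, 0.1883, 0.1388]
tool_rot: [0.767, 0.641, -0.001, -0.001]
force: [0.9, 0.1, -1.2]
finger_gap: 0.459
gripper_force: 52.6
```

Emit:
step_arm(commands=[0,0,0,0,0,0,0,0,0,0,0,0,0,0,0,0,0,0,0,0,0,0,0,0,0,0,0,0,0,0,0,0,0,0,0,0,0,0,0,0,0,0,0,0,0,0,0,0,0,0,0,0,0,0,0,0,0,0,0,0])

```text
t: 9.3
tcp_pos: [0.5458, 0.1865, 0.1404]
tool_rot: [0.769, 0.64, 0.0, 0.0]
force: [0.0, 0.0, -1.5]
finger_gap: 0.459
gripper_force: 52.5
```

```bash
python3 - <<'E'
from h import *
im,K,R,t=cam('wrist');np.savez('w3.npz',im=im,K=K,R=R,t=t)
cv2.imwrite('pics/w3.png',cv2.resize(im,(800,600)))
plan((.550,.1885,.07),79.5)
E
```

```text
t 9.35 at [0.5458 0.1865 0.1403] F [ 0.4  0.3 -1.3] shift [ 2.7  3.7 70.3] turn [0.   0.   0.05]
```

View pics/w3.png

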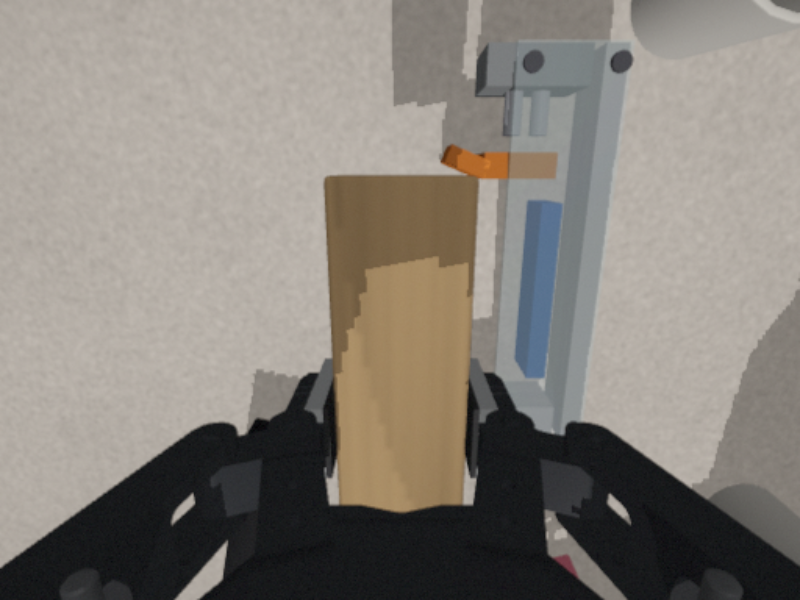

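The bar is held square between the pads, with its far end edge from (326,177) to (478,177). The gauge is to the right. I check the bar's offset along the tool and the gauge pose again.

```bash
python3 - <<'E'
from h import *
d=np.load('w3.npz');im,K,R,t=[d[k] for k in('im','K','R','t')]
p=np.array([.5458,.1865]);a=np.radians(-10.5);ex=np.array([np.cos(a),np.sin(a)]);ey=np.array([-ex[1],ex[0]]);O=np.array([.6116,.175])
w=ray(np.array([(326,177),(478,177)])*.64,.1687,K,R,t)[:,:2];e=w.mean(0)-p;print('bar end rel tcp gx,gy',e@ex*1e3,e@ey*1e3,'w',np.linalg.norm(w[0]-w[1]))
for n,u,v,z in(('screw1',534,62,.042),('screw3',621,62,.042),('cover135',560,40.5,.04),('front -8',509,160,.04),('orange68.5',495,179,.034),('stop+55',529,202,.03),('stop-55',516,368,.03)):
    q=ray((u*.64,v*.64),z,K,R,t)[0,:2]-O;print(n,(q@ex*1e3).round(1),(q@ey*1e3).round(1))
print('tcp in gauge',(p-O)@ex,(p-O)@ey)
E
```

```text
bar end rel tcp gx,gy 0.4900052969833203 71.27048115403356 w 0.03821162257175006
screw1 -0.5 124.0
screw3 42.7 124.0
cover135 12.1 133.9
front -8 -9.1 77.7
orange68.5 -14.7 67.9
stop+55 6.3 55.2
stop-55 6.8 -48.0
tcp in gauge -0.066793881460868 -0.000683666140397831
```

Emit:
step_arm(commands=[0.0027,0.0048,0.03,0,0,0,0.0027,0.0048,0.07,0,0,0,0.0027,0.0048,0.1,0,0,0,0.0027,0.0048,0.118,0,0,0,0.0027,0.0048,0.126,0,0,0,0.0027,0.0048,0.13,0,0,0,0.0027,0.0048,0.133,0,0,0,0.0027,0.0048,0.135,0,0,0,0.0027,0.0048,0.1365,0,0,0,0.0027,0.0048,0.1365,0,0,0])

```text
t: 10.35
tcp_pos: [0.5514, 0.1883, 0.0044]
tool_rot: [0.769, 0.64, 0.0, 0.0]
force: [0.7, -0.0, -1.1]
finger_gap: 0.46
gripper_force: 52.6
```

Emit:
step_arm(commands=[0,0,0.001,0,0,0,0,0,0.002,0,0,0,0,0,0.0025,0,0,0,0,0,0.003,0,0,0,0,0,0.003,0,0,0,0,0,0.003,0,0,0,0,0,0.003,0,0,0,0,0,0.003,0,0,0,0,0,0.003,0,0,0,0,0,0.003,0,0,0])

```text
t: 11.35
tcp_pos: [0.5511, 0.1882, 0.0016]
tool_rot: [0.769, 0.64, 0.0, 0.0]
force: [-1.7, -0.0, 5.6]
finger_gap: 0.459
gripper_force: 53.4
```

Emit:
step_arm(commands=[0,0,0,0,0,0,0,0,0,0,0,0,0,0,0,0,0,0,0,0,0,0,0,0,0,0,0,0,0,0,0,0,-0.01,0,0,0,0,0,-0.03,0,0,0,0,0,-0.06,0,0,0,0,0,-0.09,0,0,0,0,0,-0.1,0,0,0], jaw=60)

```text
t: 12.35
tcp_pos: [0.553, 0.1886, 0.1044]
tool_rot: [0.769, 0.64, 0.003, 0.002]
force: [0.2, -0.4, -0.5]
finger_gap: 0.6
gripper_force: 0.0
```

```bash
python3 - <<'E'
from h import *
im,K,R,t=cam('wrist');np.savez('w4.npz',im=im,K=K,R=R,t=t)
cv2.imwrite('pics/w4.png',cv2.resize(im,(800,600)))
plan((.5068,.1943,.10),-10.5);plan((.5068,.1943,.10),169.5)
E
```

```text
t 12.4 at [0.5531 0.1886 0.1046] F [ 1.2 -0.1  0.3] shift [ -2.8 -46.6   4.3] turn [ 0.19 -0.38 90.05]
t 12.4 at [0.5531 0.1886 0.1046] F [ 1.2 -0.1  0.3] shift [ -2.8 -46.6   4.3] turn [  0.38   0.19 -89.95]
```

View pics/w4.png

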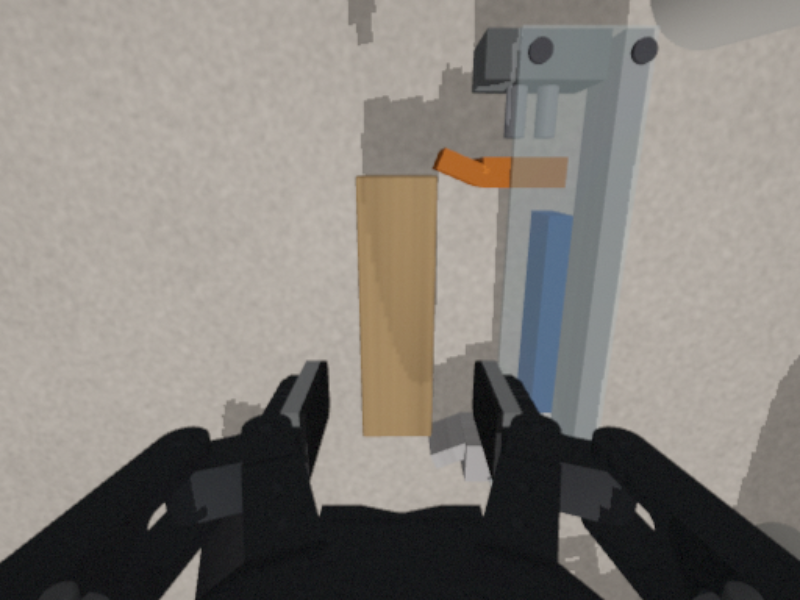

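The bar lies square in front of the mouth, its ends at v=177 and v=436, biased towards the sprung jaw (straight face at v=187). I'll now turn 90° and push with both half-open fingers on the front face.

Emit:
step_arm(commands=[0,-0.01,0,0,0,-8,0,-0.02,0,0,0,-16,0,-0.03,0,0,0,-24,0,-0.046,0,0,0,-32,0,-0.046,0,0,0,-40,-0.001,-0.046,0,0,0,-48,-0.001,-0.046,0,0,0,-56,-0.002,-0.047,0,0,0,-64,-0.002,-0.047,0,0,0,-72,-0.002,-0.048,0,0,0,-80])

```text
t: 13.4
tcp_pos: [0.5027, 0.1948, 0.0998]
tool_rot: [0.175, 0.985, -0.0, -0.001]
force: [0.1, 0.1, -0.1]
finger_gap: 0.601
gripper_force: 0.0
```

```bash
python3 - <<'E'
from h import *
plan((.5056,.1963,.03),169.5)
E
```

```text
t 13.4 at [0.5027 0.1948 0.0998] F [ 0.1  0.1 -0.1] shift [-2.3  2.5 69.8] turn [-0.05 -0.1  -9.64]
```

Emit:
step_arm(commands=[-0.002,0.0025,0.0,0,0,-8,-0.002,0.0025,0.03,0,0,-9.7,-0.002,0.0025,0.06,0,0,-9.7,-0.002,0.0025,0.075,0,0,-9.7,-0.002,0.0025,0.085,0,0,-9.7,-0.002,0.0025,0.09,0,0,-9.7,-0.002,0.0025,0.093,0,0,-9.7,-0.002,0.0025,0.093,0,0,-9.7,-0.002,0.0025,0.093,0,0,-9.7,-0.002,0.0025,0.093,0,0,-9.7])

```text
t: 14.4
tcp_pos: [0.5067, 0.1967, 0.0085]
tool_rot: [0.094, 0.996, 0.0, 0.001]
force: [-0.2, 0.7, 0.0]
finger_gap: 0.601
gripper_force: 0.0
```

```bash
python3 - <<'E'
from h import *
plan((.5408,.1898,.006),169.5)
E
```

```text
t 14.4 at [0.5067 0.1967 0.0085] F [-0.2  0.7  0. ] shift [-34.8  -0.4   2.6] turn [ 0.03  0.08 -0.26]
```

Emit:
step_arm(commands=[-0.006,0,0.001,0,0,0,-0.012,0,0.001,0,0,0,-0.016,0,0.001,0,0,0,-0.02,0,0.001,0,0,0,-0.024,0,0.001,0,0,0,-0.028,0,0.001,0,0,0,-0.032,0,0.001,0,0,0,-0.036,0,0.001,0,0,0,-0.039,0,0.001,0,0,0,-0.042,0,0.001,0,0,0])

```text
t: 15.4
tcp_pos: [0.5403, 0.1889, 0.0064]
tool_rot: [0.094, 0.996, -0.001, -0.008]
force: [-14.5, 4.3, 12.4]
finger_gap: 0.603
gripper_force: 8.1
```

```bash
python3 - <<'E'
from h import *
im,K,R,t=cam('wrist');np.savez('w5.npz',im=im,K=K,R=R,t=t)
cv2.imwrite('pics/w5.png',cv2.resize(im,(800,600)));s=manip.sense();print(s['tcp_pos'],s['force'],s['ft_torque'])
E
```

```text
[0.54033423 0.18890453 0.00639849] [-12.3677901    2.6490608    9.05668696] [0.44600407 1.83612076 0.10275699]
```

View pics/w5.png

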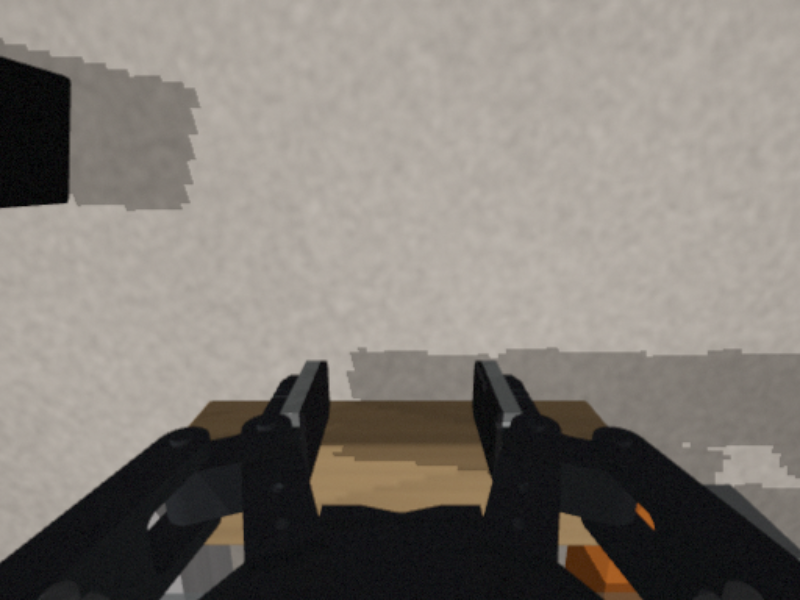

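The view shows the bar's front face (v 400–443) touched squarely by both fingers, and the bar between the jaws. Some of the push has become a downward rub. I'll ease the tool up slightly and go on gently.

Emit:
step_arm(commands=[0,0,-0.001,0,0,0,0,0,-0.002,0,0,0,0,0,-0.003,0,0,0,0,0,-0.003,0,0,0,0,0,-0.003,0,0,0,-0.001,0,-0.003,0,0,0,-0.001,0,-0.003,0,0,0,-0.002,0,-0.003,0,0,0,-0.002,0,-0.003,0,0,0,-0.002,0,-0.003,0,0,0])

```text
t: 16.45
tcp_pos: [0.5497, 0.1884, 0.0098]
tool_rot: [0.094, 0.996, 0.0, 0.0]
force: [-2.7, -1.3, -0.6]
finger_gap: 0.6
gripper_force: 1.3
```

Emit:
step_arm(commands=[-0.002,0,0,0,0,0,-0.004,0,0,0,0,0,-0.006,0,0,0,0,0,-0.008,0,0,0,0,0,-0.01,0,0,0,0,0,-0.012,0,0,0,0,0,-0.014,0,0,0,0,0,-0.016,0,0,0,0,0,-0.017,0,0,0,0,0,-0.018,0,0,0,0,0])

```text
t: 17.45
tcp_pos: [0.5671, 0.1851, 0.0098]
tool_rot: [0.094, 0.996, 0.0, -0.0]
force: [-5.1, -0.2, -0.3]
finger_gap: 0.598
gripper_force: 2.1
```

Emit:
step_arm(commands=[-0.001,0,0,0,0,0,-0.002,0,0,0,0,0,-0.003,0,0,0,0,0,-0.004,0,0,0,0,0,-0.005,0,0,0,0,0,-0.006,0,0,0,0,0,-0.007,0,0,0,0,0,-0.008,0,0,0,0,0,-0.008,0,0,0,0,0,-0.008,0,0,0,0,0])

```text
t: 18.45
tcp_pos: [0.5741, 0.1837, 0.0097]
tool_rot: [0.094, 0.996, -0.0, -0.001]
force: [-5.2, 1.0, 0.1]
finger_gap: 0.597
gripper_force: 2.8
```

Emit:
step_arm(commands=[-0.001,0,0,0,0,0,-0.002,0,0,0,0,0,-0.003,0,0,0,0,0,-0.004,0,0,0,0,0,-0.005,0,0,0,0,0,-0.006,0,0,0,0,0,-0.006,0,0,0,0,0,-0.006,0,0,0,0,0,-0.006,0,0,0,0,0,-0.006,0,0,0,0,0])

```text
t: 19.45
tcp_pos: [0.5746, 0.1835, 0.0084]
tool_rot: [0.093, 0.996, -0.0, -0.006]
force: [-12.6, 5.1, 0.1]
finger_gap: 0.6
gripper_force: 6.3
```

Emit:
step_arm(commands=[-0.001,0,0,0,0,0,-0.002,0,0,0,0,0,-0.0025,0,0,0,0,0,-0.0025,0,0,0,0,0,-0.0025,0,0,0,0,0,-0.0025,0,0,0,0,0,-0.0025,0,0,0,0,0,-0.0025,0,0,0,0,0,-0.0025,0,0,0,0,0,-0.0025,0,0,0,0,0])

```text
t: 20.45
tcp_pos: [0.5747, 0.1834, 0.008]
tool_rot: [0.093, 0.996, -0.001, -0.009]
force: [-14.8, 6.5, 0.0]
finger_gap: 0.601
gripper_force: 7.8
```

Emit:
step_arm(commands=[-0.001,0,0,0,0,0,-0.0015,0,0,0,0,0,-0.0015,0,0,0,0,0,-0.0015,0,0,0,0,0,-0.0015,0,0,0,0,0,-0.0015,0,0,0,0,0,-0.0015,0,0,0,0,0,-0.0015,0,0,0,0,0,-0.0015,0,0,0,0,0,-0.0015,0,0,0,0,0])

```text
t: 21.45
tcp_pos: [0.5747, 0.1834, 0.0079]
tool_rot: [0.093, 0.996, -0.001, -0.01]
force: [-16.8, 7.4, 2.0]
finger_gap: 0.605
gripper_force: 8.9
```

Emit:
step_arm(commands=[0.004,0,0,0,0,0,0.01,0,0,0,0,0,0.02,0,0,0,0,0,0.035,0,0,0,0,0,0.055,0,-0.01,0,0,0,0.075,0,-0.04,0,0,0,0.075,0,-0.08,0,0,0,0.075,0,-0.12,0,0,0,0.075,0,-0.15,0,0,0,0.075,0,-0.16,0,0,0])

```text
t: 22.45
tcp_pos: [0.5155, 0.1962, 0.1746]
tool_rot: [0.094, 0.996, 0.002, 0.006]
force: [0.5, 0.6, 0.3]
finger_gap: 0.599
gripper_force: 0.0
```

```bash
python3 - <<'E'
from h import *
plan((.50,.20,.2),-10.5)
ims=[]
for n in('top','side'):
    im,K,R,t=cam(n);np.savez(n+'2.npz',im=im,K=K,R=R,t=t);ims.append(im)
a=cv2.resize(ims[0][140:210,165:275],(800,300));a=cv2.resize(ims[0][145:205,170:270],(500,300),interpolation=cv2.INTER_CUBIC)
b=cv2.resize(ims[1][150:225,185:275],(360,300),interpolation=cv2.INTER_CUBIC)
c=cv2.resize(ims[0],(400,300));d=cv2.resize(ims[1],(400,300))
cv2.imwrite('pics/end.png',np.vstack([np.hstack([a,b])[:,:800],np.hstack([c,d])]))
E
```

```text
t 22.45 at [0.5155 0.1962 0.1746] F [0.5 0.6 0.3] shift [ 15.6   1.  -25.6] turn [  1.12  -0.39 179.7 ]
```

View pics/end.png

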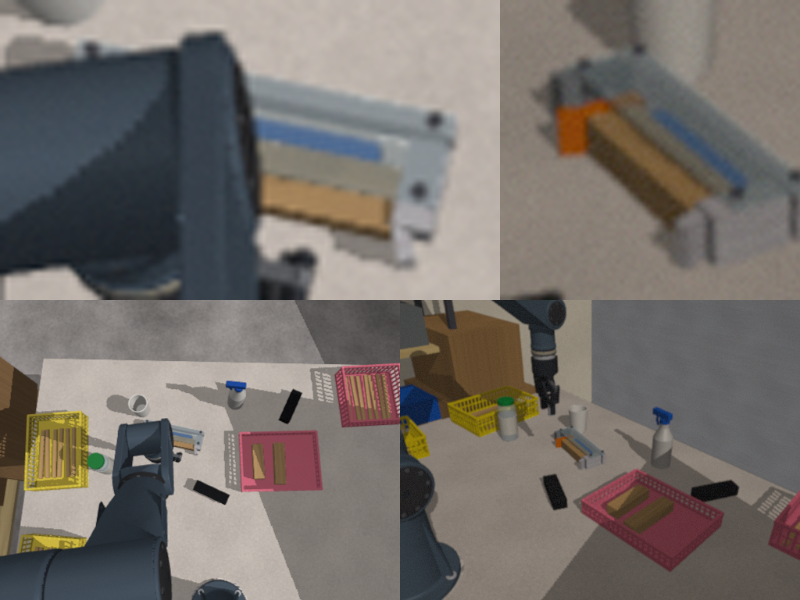

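The bar is under the cover between the jaws, next to the blue stop. The bystanders are standing and the two other bars are in the basket. I'll take one close look from the earlier viewpoint to check squareness and the seating.

Emit:
step_arm(commands=[0,0,-0.01,0,0,8,0,0,-0.02,0,0,16,-0.01,0,-0.02,0,0,24,-0.02,0,-0.02,0,0,32,-0.03,0,-0.02,0,0,40,-0.04,0,-0.02,0,0,48,-0.05,0,-0.02,0,0,56,-0.06,0,-0.02,0,0,64,-0.065,0,-0.02,0,0,72,-0.065,0,-0.02,0,0,80])

```text
t: 23.55
tcp_pos: [0.5756, 0.183, 0.1875]
tool_rot: [0.714, 0.7, -0.001, -0.0]
force: [-0.2, -1.6, -1.1]
finger_gap: 0.597
gripper_force: 0.0
```

Emit:
step_arm(commands=[0,0,0,0,0,5,0,0,0,0,0,10,0,0,0,0,0,10,0,0,0,0,0,10,0,0,0,0,0,10,0,0,0,0,0,10,0,0,0,0,0,10,0,0,0,0,0,10,0,0,0,0,0,10,0,0,0,0,0,10])

```text
t: 24.55
tcp_pos: [0.575, 0.1836, 0.1899]
tool_rot: [0.77, 0.638, 0.0, 0.0]
force: [0.1, -0.2, 0.1]
finger_gap: 0.6
gripper_force: 0.0
```

```bash
python3 - <<'E'
from h import *
im,K,R,t=cam('wrist');np.savez('w6.npz',im=im,K=K,R=R,t=t)
cv2.imwrite('pics/w6.png',cv2.resize(im,(800,600)));print(manip.sense()['tcp_pos'],manip.sense()['force'])
E
```

```text
[0.57499745 0.18356573 0.18991734] [-0.54100095  0.4037222  -0.53192611]
```

View pics/w6.png

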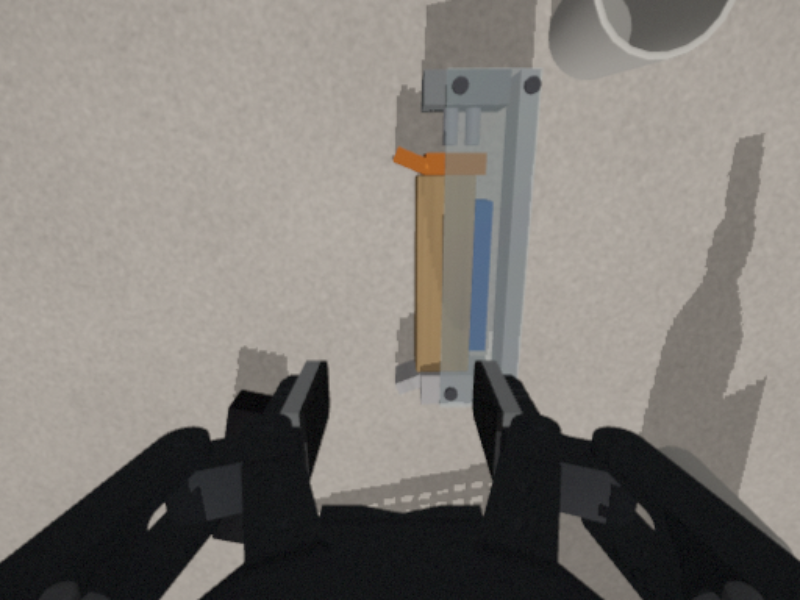

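The bar (u 416–475, v 175–374) lies flush and square against the blue stop (u≈474), between the orange jaw and the fixed jaw. The measured push was about 18 N in total, of which roughly 5 N was sliding friction. I'm handing in.

```bash
python3 -c "
from station import manip
print(manip.sign_off())"
```

```text
the job is handed in; nothing more can be done
None
```

The 145 mm bar is home against the blue stop, square between the jaws, after about 13 N on the stop (18 N push, some 5 N of it friction) held over half a second; the other bars are still in the basket, the bystanders stand undisturbed, and the job is handed in, result not shown.

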